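Isolate the bench grinder and prove it dead

ROBOT

A 6-joint arm with a two-finger parallel gripper is mounted at the origin on a cart in front of the work surface, level with it; the furniture and walls round the work are solid. World frame = base frame: x ahead of the robot, y to its left, z up, the work surface at z = 0. Lengths are in m, angles in rad, forces in N, time in s.
With the tool pointing down it reaches from about 0.35 to 0.85 m from the base axis. Payload 8.1 kg.
Tool frame: the origin (TCP) lies at the very end of the fingers, on their centre line; the grasp point (between the pads) lies 19 mm behind it (robot.pinch_z is the distance from the TCP to the grasp point, in m); y points along the fingers, x is the direction in which the jaws open and shut, and the axes are right-handed (so a half turn about y gives the same grasp; the last joint's range is limited). The gripper opens to 93 mm and grips with 3 to 60 N. Pads are 15 mm wide; open, the fingers measure 128 mm over their backs; the gripper's body (75 mm by 188 mm) begins 65 mm behind the grasp point.
Start: joints at [1.195, 0.13, 1.488, -0, 1.523, -0.085], TCP at [0.172, 0.575, 0.219] pointing down, gripper open.
Joint ranges: [-2.96, 2.96], [-0.89, 2.26], [0.02, 2.5], [-1.34, 4.48], [0, 2.73], [-2.66, 2.66]. Speed limits (rad/s): [2.39, 2.39, 2.79, 3.14, 3.14, 3.14].

INTERFACE

Orientations are given as a rotation vector (axis times angle).
In Python, from plant import robot gives the robot as it stands.
- The arm moves only by the shell command python3 -m inch 'ROWS' [FORCE]. ROWS is JSON, a list of rows, each a list of 5 numbers: the closure, from -1 (fully open) to 1 (shut), then the shift along the world's x, y, z in m, then the turn about the world's z in rad. A call has 1 to 8 rows; each row is the pose to reach, as a shift and turn from the pose measured when the call began; what a row does not reach only later rows make up. A row lasts 1/8 s, in which the tool goes at most 62.5 mm and 10.7 degrees, less where a joint would pass 70% of its speed; a pose out of reach is approached as far as the arm can. A call with a gripper value outside its range is refused whole. The fingers move at their own pace and stop on an object; FORCE is the grip in N (left out, the last holds). Time passes only in rows, so rows that repeat a pose let the fingers close. It gives the time, the measured TCP pose, the force and the opening at its end, in the units of the state.
- robot.read_state(): the state, without advancing time (a new reading comes with each control period).
- robot.read_camera(name): name is "side" or "top" or "wrist"; returns a dict with "color" (480x640x3 uint8, red, green, blue), "mtx" (3x3 intrinsics, pixels), "dist_coeffs" ([k1, k2, p1, p2, k3] as OpenCV has them; the pictures are not rectified), "R" (3x3) and "t" (3): a world point X has camera coordinates R X + t; the wrist camera has in their place "hand_eye" (4x4, takes a point from camera to tool coordinates, whose origin is the TCP and whose axes are the tool frame's). Camera axes: x right, y down, z forward; pixel columns grow to the right and rows downward; lengths in m; the calibration is good to about 2 mm. A picture is of the moment at which its call begins: read the wrist's pose just before it. There is no depth.
- robot.close_job(): hands the job in, once; it reports no verdict.
The state is a dict: "t": time; "q": joint angles; "dq": joint speeds; "joint_torque": joint torques, N m; "tool_pos": TCP position; "orientation": TCP orientation; "force": force on the tool from outside, world axes, zero at the start; "wrist_torque": the same for the moment, N m; "opening": finger opening in m.
Only numpy, scipy, OpenCV 4.12 (cv2) and the standard library are available. Lean on these libraries where they do the work, as an engineer would, in place of code of your own. Each camera call takes 0.05 s, during which the arm holds its last target. There are 200 camera calls.

TASK

The grinder's wheel is to be changed, so make its switchgear safe, only pressing with the tips of the closed fingers: nothing is to be pulled or lifted. First tip the isolator's wide rocker over to off by pushing down its raised end; only then try the starter by pushing its start button (the narrower, straight cap) in until it stays in, to prove the machine dead; last push the stop button (the broad mushroom head) in until it stays in, so that the starter is left off. Leave the fuse carton, the bit bottle and the side cutters where they are.

Things in the scene. Friction and masses are not known exactly. Their poses are not given: they have to be found in the camera images.
- isolator: isolator switch of the grinder: grey metal box, 96 (x) x 92 (y) x 54 mm high, with one wide white rocker in the middle of its top, screwed flat on the bench (it cannot move). Origin: centre of the underside; z up; +x towards the end where two steel conduits leave the box and bend down into the bench (they reach 50 mm past it, 37 mm high)
- rocker (a joint): isolator's rocker, pivot across the box's middle, 60 mm above the bench. 0 = on, as found: the half on the conduit side (+x) is raised 0.5 rad (its end 75 mm above the bench), the other level. 0.5 rad = off: that half has gone down level (60 mm above the bench), the other is raised. A spring holds it at either end: about 3 N at the raised end tips it, past 0.3 rad it snaps over by itself
- rocker_press (a point): where to push: point on the top face of the rocker half that is raised as found, 24 mm from the pivot (72 mm above the bench and 21 mm along the box's +x when on; 60 mm above the bench when off). The rocker's two flat halves form a shallow V; each is 32 mm long along the box's x and 40 mm wide
- starter: push-button motor starter of the grinder: grey metal box, 168 (x) x 92 (y) x 60 mm high, two black buttons in its top 76 mm apart along x, screwed flat on the bench (it cannot move). Origin: centre of the underside; z up; +x towards the end where two steel conduits leave the box and bend down into the bench (they reach 50 mm past it, 37 mm high)
- start_top (a point): centre of the top face of the start button: the narrower, straight-sided black cap, 30 mm in diameter, on the conduit side of the starter's top (38 mm along +x). Top 79 mm above the bench when out (as found), 72 mm when in
- start (a joint): travel of the start button: 0 = out (as found), 0.007 m = in. The two buttons are linked by a see-saw inside: as one goes in the other comes out by the same amount. About 3.5 N starts a button moving; past 0.005 m it snaps over by itself and stays in, let go earlier it springs back or hangs half way
- stop_top (a point): centre of the top face of the stop button: the broad black mushroom head, 42 mm in diameter, at the end away from the conduits (38 mm along -x). Top 77.5 mm above the bench when in (as found), 84.5 mm when out
- stop (a joint): height of the stop button above its pushed-in place: 0 = in (as found), 0.007 m = out; linked to the start button (see there), so it needs the same 3.5 N push
- fuse_box: small yellow carton, 56 x 38 x 26 mm, loose, beside the isolator, to be left alone. Origin: centre of the underside
- bit_bottle: clear bottle of bits on a blue cap, 43 x 45 x 64 mm, loose, beside the starter, to be left alone. Origin: centre of the underside
- side_cutters: small side cutters with blue grips, 100 x 49 x 13 mm, loose, lying to the left of the boxes, to be left alone. Origin: centre of the underside

How it is judged:
On the way, in this order (a step that is already met when the one before it is completed fails the run):
1. the isolator's rocker is tipped over to off (value of joint rocker above 0.42 rad), for 0.2 s.
2. with the isolator off, the start button is pushed in and stays in (value of joint rocker above 0.42 rad and value of joint start above 0.0055 m), for 0.2 s.
3. the stop button is pushed in and the start button is out again (value of joint rocker above 0.42 rad and value of joint each of start, stop below 0.0015 m), for 0.2 s.
At the end, for the whole second after the job is handed in: Isolator rocker off (past 0.42 of 0.5 rad), stop button in and start button out again (each within 1.5 mm of its stop), after the start button was tried (in by over 5.5 mm) with the isolator off (all of step 3); the robot touches nothing.
It fails at once if the start button goes in past half way while the isolator is not off (value of joint start above 0.0035 m and value of joint rocker below 0.25 rad).
It fails at once if a button is pinched and pulled up instead of the other being pressed ((contact force between the fingers and stop above 0.5 N and velocity of joint start above 0.01 m/s and value of joint start between 0.0015 and 0.003 m) or (contact force between the fingers and start above 0.5 N and velocity of joint start below -0.01 m/s and value of joint start between 0.004 and 0.0055 m)).
It fails at once if the arm or the gripper's body, not the fingers, presses on the switchgear (contact force between the arm and starter above 3 N or contact force between the arm and isolator above 3 N).
It fails at once if the fuse carton, bit bottle or side cutters are moved by more than 15 mm, lifted or tipped (distance of any of fuse_box, bit_bottle, side_cutters from where it was at the start of the episode above 0.015 m or angle between any of fuse_box, bit_bottle's own z axis and vertical above 0.35 rad).
It also fails if it takes over 38 s, if anything falls off the work surface, if the arm or the gripper's body presses on something with over 40 N, if the wrist force passes 120 N, or if a joint passes its speed limit or range.

## Working session

There is one attempt and no reset: what is moved stays moved. The work goes in short steps, Python scripts to look and compute and a shell command to move; the robot and the scene stay as the last step left them, time stands still between calls to the robot, and variables do not carry over. Pictures are saved under pics/ and viewed, about 8 in all and at most 12, crops included, and the job is handed in when it is done.

```bash
mkdir -p pics; cat > h.py <<'E'
from plant import robot
import numpy as np, cv2
from scipy.spatial.transform import Rotation as Ro
def cam(n):
    s=robot.read_state(); c=robot.read_camera(n)
    if 'R' not in c:
        H=np.array(c['hand_eye']); T=np.eye(4); T[:3,:3]=Ro.from_rotvec(s['orientation']).as_matrix(); T[:3,3]=s['tool_pos']
        M=np.linalg.inv(T@H); c['R']=M[:3,:3]; c['t']=M[:3,3]
    c={k:np.array(v) for k,v in c.items()}
    np.savez(n+'.npz',**c); return c
def save(c,f): cv2.imwrite('pics/'+f,c['color'][:,:,::-1])
def ray(c,uv):
    p=cv2.undistortPoints(np.array([[uv]],float),c['mtx'],c['dist_coeffs'])[0,0]
    return -c['R'].T@c['t'], c['R'].T@np.array([p[0],p[1],1])
def onz(c,uv,z):
    o,d=ray(c,uv); return o+d*(z-o[2])/d[2]
def tri(c1,u1,c2,u2):
    o1,d1=ray(c1,u1);o2,d2=ray(c2,u2)
    k=np.linalg.lstsq(np.c_[d1,-d2],o2-o1,rcond=None)[0]
    a,b=o1+k[0]*d1,o2+k[1]*d2; return (a+b)/2,np.linalg.norm(a-b)
E
python3 -c "
from h import *
for n in ['top','side','wrist']: save(cam(n),n+'0.png')
s=robot.read_state();print(s['t'],s['tool_pos'],s['orientation'],s['opening'])
for n in ['top','side']:
  c=np.load(n+'.npz');print(n,-c['R'].T@c['t'])"
```

```text
0.15 [0.17183337 0.57440955 0.21784415] [-1.3336173  -0.99152445  0.9934827 ] 0.09313001371351413
top [ 0.30571206 -0.12533907  0.91052141]
side [0.33955789 0.74300093 0.41798906]
```

View pics/top0.png

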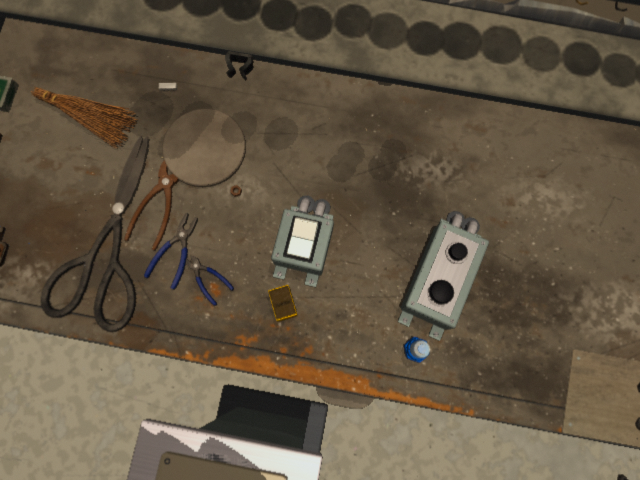

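View pics/side0.png

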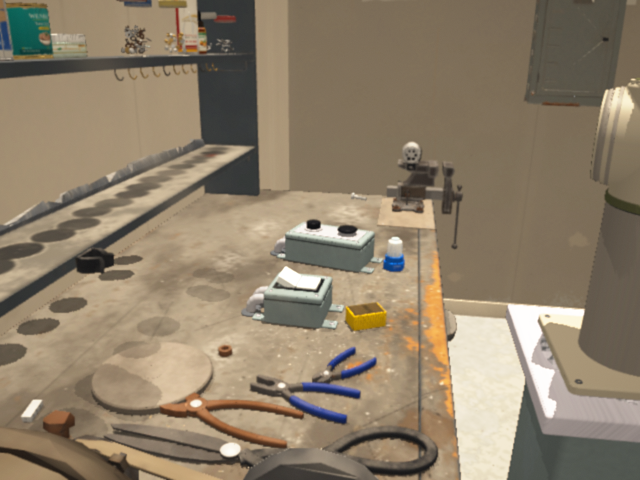

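The top view shows the rocker at about (301,239), start at (457,252) and stop at (441,291). In the side view the rocker is at (297,278), start at (313,224) and stop at (347,230). The conduits point away from the robot, towards the top of the top view.

```bash
python3 -c "
from h import *
T=np.load('top.npz');S=np.load('side.npz');T=dict(T);S=dict(S)
def blobs(c,box,f):
  x0,y0,x1,y1=box; im=c['color'][y0:y1,x0:x1].astype(int)
  m=f(im).astype(np.uint8); n,l,st,ce=cv2.connectedComponentsWithStats(m)
  out=[]
  for i in range(1,n):
    if st[i,4]>30: 
      cn=cv2.findContours((l==i).astype(np.uint8),0,2)[0][0]
      out.append((ce[i]+[x0,y0],st[i]+[x0,y0,0,0,0],cv2.minAreaRect(cn+[x0,y0])))
  return out
dark=lambda im:im.max(2)<50
white=lambda im:im.min(2)>165
for n,c,b,f in [('top dark',T,(425,235,480,310),dark),('top white',T,(280,210,325,265),white),('side dark',S,(300,215,365,240),dark),('side white',S,(270,260,335,295),white)]:
  print(n)
  for r in blobs(c,b,f): print(np.round(r[0],1),r[1],r[2])
print('start',onz(T,(457,252),.079),tri(T,(457,252),S,(313.5,223)))
print('stop',onz(T,(441,291),.0775),tri(T,(441,291),S,(347,229)))
s=robot.read_state();print(Ro.from_rotvec(s['orientation']).as_matrix().round(3))
"
python3 -c "
import cv2
a=cv2.imread('pics/top0.png')[195:315,265:485];b=cv2.imread('pics/side0.png')[210:330,240:420]
cv2.imwrite('pics/crop.png',cv2.vconcat([cv2.resize(a,(660,360),interpolation=2)[:, :660],cv2.copyMakeBorder(cv2.resize(b,None,fx=2,fy=2,interpolation=2),0,0,0,300,0)[:240,:660]]))"
```

```text
top dark
[428.  242.9] [425 235   9  22  93] ((426.8541259765625, 244.59649658203125), (5.432797908782959, 22.458799362182617), 22.833654403686523)
[457.5 251.2] [449 243  18  17 235] ((457.4615173339844, 251.19232177734375), (15.808956146240234, 17.19570541381836), 56.3099365234375)
[440.8 291.7] [429 280  25  24 439] ((440.75006103515625, 291.7500305175781), (23.33452033996582, 22.62741470336914), 45.0)
top white
[301.9 237.9] [288 219  29  39 762] ((301.8988342285156, 237.9381866455078), (22.11118507385254, 35.60275650024414), 12.994616508483887)
side dark
[313.4 224.3] [308 221  12   8  85] ((313.5, 224.5), (7.0, 11.0), 90.0)
[346.9 229.1] [339 226  17   7  96] ((347.0, 229.0), (6.0, 16.0), 90.0)
side white
[298.9 282.4] [270 266  62  29 934] ((300.4999694824219, 279.9999694824219), (27.999996185302734, 60.99999237060547), 90.0)
start [ 0.52538413 -0.31993039  0.079     ] (array([ 0.52705056, -0.32092578,  0.07465779]), np.float64(0.0010090200244475362))
stop [ 0.45457071 -0.3026643   0.0775    ] (array([ 0.4552184 , -0.30390854,  0.07168932]), np.float64(0.0007703037936568401))
[[ 0.287 -0.    -0.958]
 [ 0.958 -0.001  0.287]
 [-0.001 -1.     0.   ]]
```

View pics/crop.png

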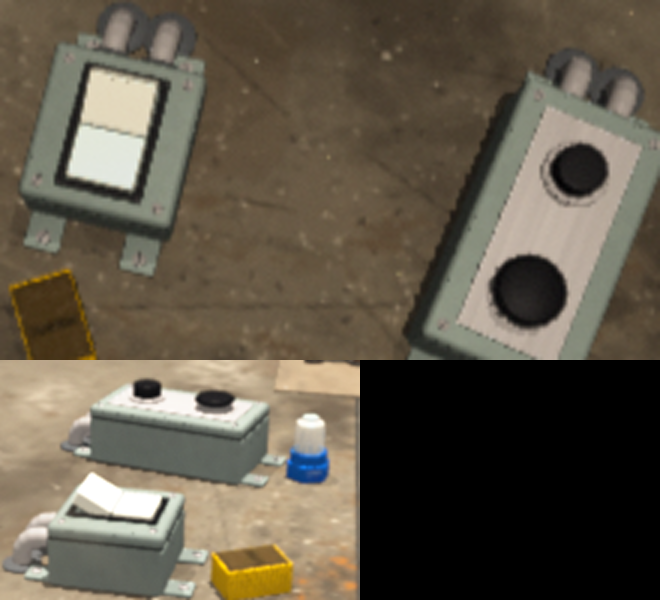

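Crop: rocker seam at about (302,238) and raised (cream) half centre at about (305,227) in top pixels. The buttons stand 73 mm apart (76 expected), and their heights agree to within 6 mm.

```bash
python3 -c "
from h import *
T=dict(np.load('top.npz'));S=dict(np.load('side.npz'))
pv=onz(T,(302.3,237.7),.060);pr=onz(T,(305,227),.070);lo=onz(T,(299.7,249),.060)
print(pv,pr,lo,np.linalg.norm(pr-pv),np.linalg.norm(lo-pv),tri(T,(305,227),S,(288.5,276)))
d=np.r_[(pv-lo)[:2],0];d/=np.linalg.norm(d);P=pv+.021*d;P[2]=.072;print('press',P,d)
s=robot.read_state();print(P-s['tool_pos'],s['tool_pos'])"
python3 -m inch '[[1,0.05,-0.06,0,0],[1,0.1,-0.12,0,0],[1,0.15,-0.18,0,0],[1,0.18,-0.24,0,0],[1,0.2,-0.30,0,0],[1,0.22,-0.36,0,0],[1,0.24,-0.42,0,0],[1,0.24,-0.48,0,0]]' 20
```

```text
[ 0.50510355 -0.05583042  0.06      ] [ 0.52233778 -0.05752089  0.07      ] [ 0.48446484 -0.05533441  0.06      ] 0.01999691174605339 0.020644664079975047 (array([ 0.52286034, -0.05725421,  0.06585682]), np.float64(0.0010620850359952857))
press [ 0.52609748 -0.05633498  0.072     ] [ 0.99971132 -0.02402654  0.        ]
[ 0.35426411 -0.63074453 -0.14584415] [0.17183337 0.57440955 0.21784415]
t: 1.15
tool_pos: [0.4046, 0.1398, 0.2177]
orientation: [-1.334, -0.992, 0.993]
force: [1.0, -0.4, -0.6]
opening: 0.0176
```

```bash
python3 -m inch '[[1,0.04,-0.06,0,0.07],[1,0.08,-0.12,0,0.14],[1,0.12,-0.17,0,0.2],[1,0.122,-0.197,-0.03,0.2],[1,0.122,-0.197,-0.06,0.2],[1,0.122,-0.197,-0.08,0.2]]'
python3 -c "
from h import *
c=cam('wrist');save(c,'w1.png')
for P in [(.526,-.058,.072),(.505,-.056,.06)]: print(cv2.projectPoints(np.array([P]),cv2.Rodrigues(c['R'])[0],c['t'],c['mtx'],c['dist_coeffs'])[0].ravel())
save(cam('top'),'top1.png')"
```

```text
t: 1.9
tool_pos: [0.5256, -0.0579, 0.1355]
orientation: [-1.25, -1.138, 1.143]
force: [0.2, 0.1, -0.4]
opening: 0.0001
[315.58900613 254.67386795]
[315.69922752 215.69461632]
```

View pics/w1.png

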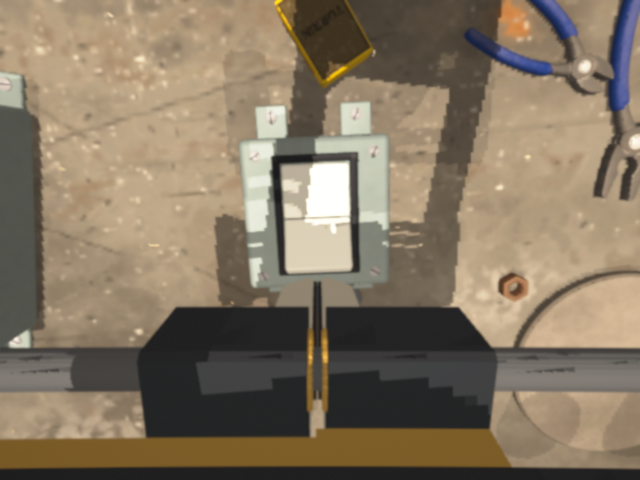

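The wrist view puts the rocker seam at (316,218), against a prediction of (316,216). The press point at (316,255) lies on the raised half and the jaws are square to the box, so I'm pressing.

```bash
python3 -m inch '[[1,0.001,0,-0.03,0],[1,0.001,0,-0.055,0],[1,0.001,0,-0.063,0],[1,0.001,0,-0.067,0],[1,0.001,0,-0.071,0],[1,0.001,0,-0.074,0],[1,0.001,0,-0.075,0],[1,0.001,0,-0.075,0]]'
```

```text
t: 3.0
tool_pos: [0.5257, -0.0571, 0.0602]
orientation: [-1.248, -1.138, 1.144]
force: [-2.3, 0.4, 5.2]
opening: 0.0003
```

```bash
python3 -m inch '[[1,0,0,0.02,0],[1,0,0,0.06,0],[1,0,0,0.09,0],[1,-0.02,-0.05,0.09,-0.05],[1,-0.04,-0.1,0.09,-0.15],[1,-0.05,-0.15,0.09,-0.2]]'
python3 -c "
from h import *
a=cam('side');t=cam('top');w=cam('wrist');
A=cv2.resize(a['color'][200:340,240:420],(360,280),interpolation=2)
B=cv2.resize(t['color'][195:335,265:485],(440,280),interpolation=2)
W=cv2.resize(w['color'],(400,300))
o=np.zeros((580,800,3),np.uint8);o[:280,:360]=A;o[:280,360:]=B;o[280:,:400]=W
save({'color':o},'m2.png')"
```

```text
t: 3.75
tool_pos: [0.4749, -0.2084, 0.1505]
orientation: [-1.331, -0.987, 0.993]
force: [0.7, -0.2, 0.5]
opening: 0.0005
```

View pics/m2.png

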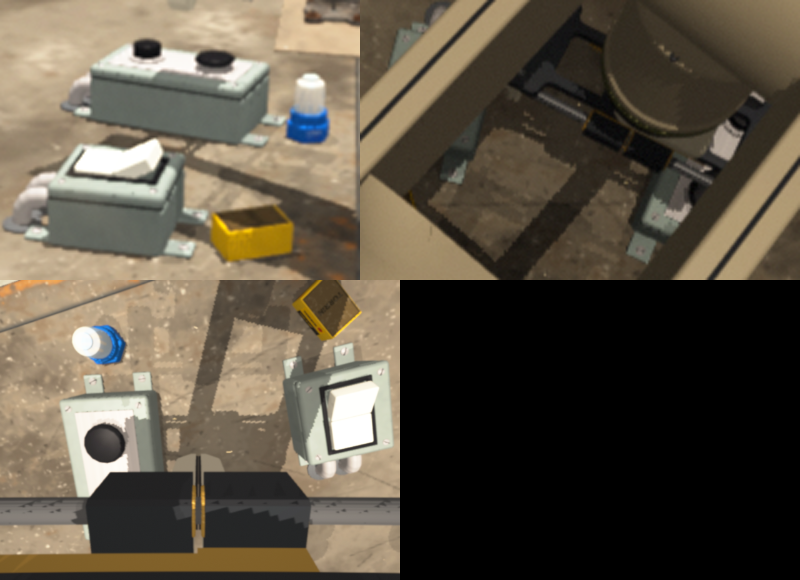

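The side view shows the far rocker half level and the near end raised, so the isolator is off. Next I check the stop button from this wrist picture, at about (167,259) full scale, while moving over the start button.

```bash
python3 -c "
from h import *
w=dict(np.load('wrist.npz'));T=dict(np.load('top.npz'))
print(onz(w,(167,259),.0775), tri(w,(167,259),T,(440.8,291.7)))"
python3 -m inch '[[1,0.025,-0.05,0,0],[1,0.05,-0.1,0,0],[1,0.051,-0.112,-0.02,0],[1,0.051,-0.112,-0.04,0]]'
python3 -c "
from h import *
c=cam('wrist');save(c,'w3.png')
for P in [(.526,-.3205,.079),(.455,-.303,.0775)]: print(cv2.projectPoints(np.array([P]),cv2.Rodrigues(c['R'])[0],c['t'],c['mtx'],c['dist_coeffs'])[0].ravel())"
```

```text
[ 0.45317327 -0.30076564  0.0775    ] (array([ 0.45448893, -0.30395658,  0.07062953]), np.float64(0.00013879634941757295))
t: 4.4
tool_pos: [0.5258, -0.3204, 0.1086]
orientation: [-1.33, -0.985, 0.992]
force: [-0.2, 0.4, -0.1]
opening: 0.0008
[314.90328745 273.89800503]
[306.26218191 125.15558511]
```

View pics/w3.png

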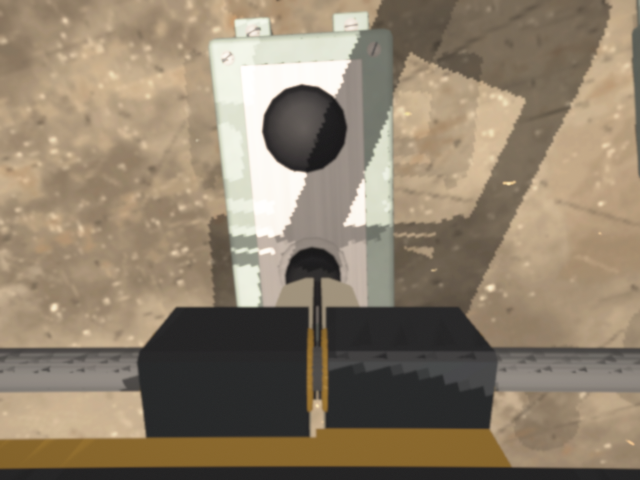

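The stop button appears at (304,128) against a prediction of (306,125), about 1 mm off. The start cap is under the fingertips at about (313,274), so I'm pressing it.

```bash
python3 -m inch '[[1,0,0,-0.02,0],[1,0,0,-0.028,0],[1,0,0,-0.032,0],[1,0,0,-0.034,0],[1,0,0,-0.036,0],[1,0,0,-0.0375,0],[1,0,0,-0.038,0],[1,0,0,-0.038,0]]'
```

```text
t: 5.45
tool_pos: [0.5242, -0.3176, 0.0722]
orientation: [-1.324, -0.985, 0.992]
force: [-17.2, 14.3, 35.2]
opening: 0.0005
```

```bash
python3 -m inch '[[1,0,0,0.005,0],[1,0,0,0.03,0],[1,-0.01,0.05,0.05,0],[1,-0.03,0.1,0.05,0]]'
python3 -c "
from h import *
a=cam('side');w=cam('wrist')
o=np.zeros((480,800,3),np.uint8);o[:320,:320]=cv2.resize(a['color'][205:285,290:370],(320,320),interpolation=2);o[:360,320:]=cv2.resize(w['color'],(480,360))
save({'color':o},'m4.png')"
```

```text
t: 5.95
tool_pos: [0.4958, -0.2175, 0.1252]
orientation: [-1.329, -0.987, 0.991]
force: [0.6, 0.5, 0.6]
opening: 0.0
```

View pics/m4.png

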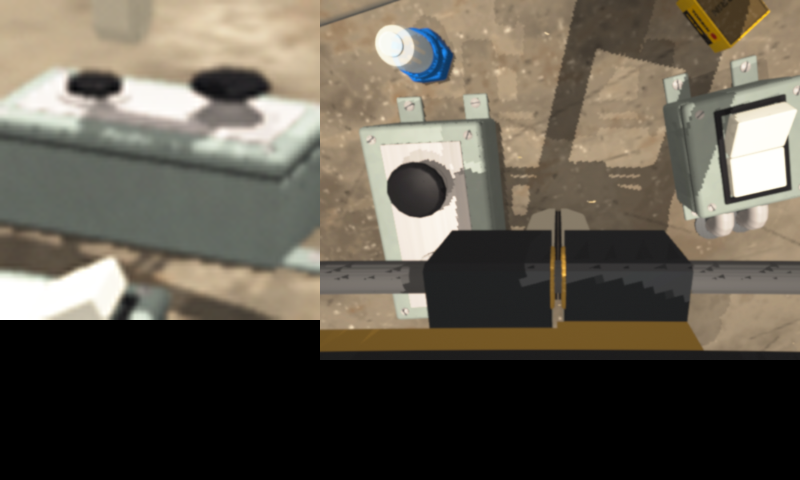

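The side view shows the start cap flush and the mushroom head standing out, so start has stayed in and the rocker is still off. Now the stop button.

```bash
python3 -m inch '[[1,-0.02,-0.045,0,0],[1,-0.041,-0.085,0,0],[1,-0.041,-0.0855,-0.02,0],[1,-0.041,-0.0855,-0.036,0]]' && python3 -m inch '[[1,0,0,-0.004,0],[1,0,0,-0.006,0],[1,0,0,-0.008,0],[1,0,0,-0.010,0],[1,0,0,-0.0115,0],[1,0,0,-0.012,0],[1,0,0,-0.012,0]]'
```

```text
t: 6.55
tool_pos: [0.4514, -0.2985, 0.0848]
orientation: [-1.32, -0.986, 0.993]
force: [-0.6, 0.9, -1.0]
opening: 0.0003
t: 7.42
tool_pos: [0.452, -0.298, 0.0771]
orientation: [-1.32, -0.987, 0.993]
force: [-14.3, 12.6, 33.5]
opening: 0.0006
```

```bash
python3 -m inch '[[1,0,0,0.005,0],[1,0,0,0.03,0],[1,0,0.03,0.07,0],[1,0.02,0.08,0.1,0],[1,0.02,0.1,0.1,0],[1,0.02,0.1,0.1,0]]'
python3 -c "
from h import *
a=cam('side');w=cam('wrist')
o=np.zeros((480,800,3),np.uint8);o[:480,:480]=cv2.resize(a['color'][205:365,260:420],(480,480),interpolation=2);o[:240,480:]=cv2.resize(w['color'],(320,240))
save({'color':o},'m5.png')"
```

```text
t: 8.18
tool_pos: [0.4719, -0.1969, 0.1767]
orientation: [-1.319, -0.989, 0.996]
force: [0.3, 0.1, -0.7]
opening: 0.0003
```

View pics/m5.png

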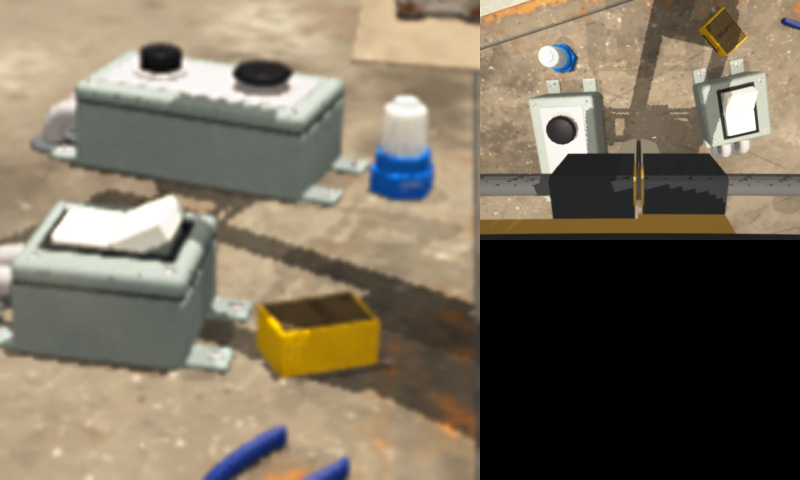

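The start cap stands out again and the mushroom head is down. I compare the blobs with the first picture, then hand in.

```bash
python3 -c "
from h import *
c=dict(np.load('side.npz'))['color'];r=cv2.imread('pics/side0.png')[:,:,::-1]
for im in (r,c):
  n,l,s,ce=cv2.connectedComponentsWithStats((im[215:240,300:365].max(2)<50).astype(np.uint8))
  print([(ce[i].round(1)+[300,215],s[i,2:]) for i in range(1,n) if s[i,4]>30])
ok=True
robot.close_job();print(robot.read_state()['t'])"
```

```text
[(array([313.4, 224.3]), array([12,  8, 85], dtype=int32)), (array([346.9, 229.1]), array([17,  7, 96], dtype=int32))]
[(array([313.3, 224.4]), array([12,  8, 83], dtype=int32)), (array([346.9, 229.2]), array([17,  7, 94], dtype=int32))]
the job is handed in; nothing more can be done
the job is handed in; nothing more can be done
```

The switchgear is made safe and the job is handed in, at about 8.3 s on the robot's clock. All three steps were done in order with the closed fingertips only.

1. **Isolator:** I pushed the raised end of the rocker down. Every side picture afterwards shows the conduit-side half level and the other end raised, so it is off.
2. **Start button:** I pushed it in. The picture after letting go showed the cap staying in and the stop head standing out.
3. **Stop button:** I pushed it in. In the last side picture both buttons are within 0.1 px of where they were at the start (start out, stop in).

- **Loose items:** the carton and bottle look undisturbed in the last pictures. The side cutters were only partly in view, but the arm never worked near them while low. I did not measure the position of any of the three.
- **Final position:** the arm was left about 0.18 m above the bench, touching nothing.

- **Heights:** the two-view heights came out 4–7 mm lower than the given ones. I used the given heights, and the fingertip heights at the end of each press (60.2, 72.2 and 77.1 mm) matched them.
- **Button forces:** both buttons were pressed hard against their stops, with about 35 N down and 20 N sideways. That is more than needed but within the limits.
- **Stop contact point:** the fingers landed about 5 mm off the centre of the stop head, still well on it.

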